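# Key the microscope's round stage to the specimen carrier

### The arm

A 7-joint arm with a two-finger parallel gripper is mounted at the origin on the work surface. World frame = base frame: x ahead of the robot, y to its left, z up, the work surface at z = 0. Lengths are in m, angles in rad, forces in N, time in s.
With the tool pointing down it reaches from about 0.35 to 0.9 m from the base axis. Payload 8.1 kg.
Tool frame: the origin (TCP) lies midway between the tips of the shut fingers; the grasp point (between the pads) lies 19 mm behind it (arm.hold_point_z is the distance from the TCP to the grasp point, in m); z points along the fingers, y is the direction in which the jaws open and shut (so a half turn about z gives the same grasp; the last joint's range is limited). The gripper opens to 92 mm and grips with 3 to 60 N. Pads are 19 mm wide; open, the fingers measure 130 mm over their backs; the gripper's body (75 mm by 190 mm) begins 47 mm behind the grasp point.
Start: joints at [-1.382, 0.434, 0.025, 1.573, -0.012, 1.134, -0.075], TCP at [0.18, 0.599, 0.2] pointing down, gripper open.
Joint ranges: [-2.62, 2.62], [-0.44, 2.09], [-1.27, 1.32], [0.08, 2.57], [-1.32, 4.46], [0.12, 2], [-2.74, 2.74]. Speed limits (rad/s): [2.22, 2.22, 3.01, 3.01, 3.14, 3.14, 3.14].

### API

Orientations are given as a rotation vector (axis times angle).
In Python, from cell import arm gives the robot as it stands.
- The arm moves only by the shell command python3 -m pendant 'ROWS' [FORCE]. ROWS is JSON, a list of rows, each a list of 3 entries, a list of its own where there are three numbers: the shift along the tool's x, y, z in m, then the turn, a rotation vector about the tool's x, y, z in degrees, then the finger opening in m, from 0 to 0.0918. A call has 1 to 10 rows; each row shifts and turns the commanded pose from where the row before left it, along the tool's axes as they then stand; what a row does not reach is not made up. A row lasts 1/8 s, in which the tool goes at most 62.5 mm and 10.7 degrees, less where a joint would pass 70% of its speed; a pose out of reach is approached as far as the arm can. A call with a gripper value outside its range is refused whole. The fingers move at their own pace and stop on an object; FORCE is the grip in N (left out, the last holds). Time passes only in rows, so rows that do not move let the fingers close. It gives the time, the measured TCP pose, the force and the opening at its end, in the units of the state.
- arm.observe(): the state, without advancing time (a new reading comes with each control period).
- arm.get_image(name): name is "scene" or "top" or "wrist"; returns (picture, depth): 400x640x3 uint8, red, green, blue; 400x640 float32, m along the optical axis (not along the pixel's ray), 0 where there is no reading.
- arm.camera_params(name): a dict with "fovy" (degrees; the focal length in pixels is half the picture's height over the tangent of half this angle, whatever the lens; pixels are square), "cx", "cy" (the principal point, pixels), "k1" (the pictures are not rectified: a ray, as slopes to the right and down, at radius r is drawn at 1 + k1 r^2 times it, then the intrinsics apply), "rvec" (rotation vector, rad) and "tvec" (3), from world to camera coordinates, as OpenCV has them; the wrist camera has in their place "mount" (4x4, takes a point from camera to tool coordinates, whose origin is the TCP and whose axes are the flange's). Camera axes: x right, y down, z forward; pixel columns grow to the right and rows downward; lengths in m; the calibration is good to about 2 mm. A picture is of the moment at which its call begins: read the wrist's pose just before it. camera_params takes no time and is no camera call.
- arm.sign_off(): hands the job in, once; it reports no verdict.
Trained networks look in the newest picture that a camera, given by its name, has taken for a name from the list of things; names that differ only in an ending like _2 or _b are one class to them, and where a whole thing is asked for, a point or a joint stands for the part that bears it (a point fixed in the world has none). Each returns a list of dicts, best first, with "conf" (0 to 1); they miss things now and then, are a little off and sometimes report something else, mostly with a low value. They report only what shows in the picture. A call takes as long as a camera call. They do not tell look-alikes from the thing itself.
- arm.look_for(camera, label): "rect" ([centre column, centre row, width, height] in pixels, round what is visible of it).
- arm.masks_of(camera, label): "pixels" (400x640 bool, what is visible of it) and "rect" ([centre column, centre row, width, height] in pixels, round what is visible of it).
The state is a dict: "clock": time; "joints": joint angles; "dq": joint speeds; "joint_efforts": joint torques, N m; "position": TCP position; "ee_rot": TCP orientation; "force": force on the tool from outside, world axes, zero at the start; "ft_torque": the same for the moment, N m; "width": opening from 0.0 (shut) to 1.0 (fully open).
Only numpy, scipy, OpenCV 4.12 (cv2) and the standard library are available. Lean on these libraries where they do the work, as an engineer would, in place of code of your own. Each camera call takes 0.05 s, during which the arm holds its last target.

### The job

On the microscope stand, turn the round black stage by its upright bar until its keyway lines up with the guide in which the specimen carrier waits. Then slide the carrier by its post along the guide into the keyway until it is fully home against the keyway's end, and let go, leaving the stage lined up.

Things in the scene. Friction and masses are not known exactly. Their poses are not given: they have to be found in the camera images.
- stage (a joint): Angle (rad) of the round black stage (150 mm disc, top 54 mm above bench) on the white stand, about its upright axis. 0: keyway in line with the guide; positive: anticlockwise from above. Starts at 0.6 to 1.4; range 1.7 either way; stiff (0.12 N m), stays where left. Keyway: open radial slot 32 mm wide, flared mouth, from rim to 24 mm from the axis; white base shows through it.
- stage_bar (a point): Upright aluminium bar across the stage's axis: 14 mm thick, 44 mm long, 40 mm tall above the stage's top. The point is on the turning axis, 24 mm above the stage's top, 16 mm below the bar's top: grasp here across the thickness. z up, x across the thickness, y along the bar; the keyway runs from the axis to the rim towards -y. The axes turn with the stage.
- carrier_post (a point): Specimen carrier: flat brass key 24 x 60 x 12 mm, 0.1 to 0.2 kg, between two steel rails (14 mm high, 30 mm apart), tapered nose to the stage, with a round post 18 mm across, 40 mm tall. The point is on the post's axis, 26 mm above the key's top, 24 mm above the rails, 14 mm below the post's top: grasp here, fingers across the guide. z up, y to the nose, 45 mm ahead.
- carrier_home (a point): Fixed point on the stand, 69 mm from the stage's axis, as high as carrier_post: where carrier_post lies when the stage is lined up and the carrier's nose meets the keyway's end. z up, y along the guide towards the stage's axis, x across the guide. At the start carrier_post is 64 to 82 mm behind it (-y).
Not all that is in view belongs to the job. Leave any blue or purple look-alike of the part that bears carrier_post alone.

How it is judged:
By the outcome, as a careful person would: the job done as asked, in the order asked, and still so for the second after the job is handed in, with the robot touching nothing.
It also fails if it takes over 48 s, if anything falls off the work surface, if the arm or the gripper's body presses on something with over 40 N, if the wrist force passes 120 N, or if a joint passes its speed limit or range.

## Working session

There is one attempt and no reset: what is moved stays moved. The work goes in short steps, Python scripts to look and compute and a shell command to move; the robot and the scene stay as the last step left them, time stands still between calls to the robot, and variables do not carry over. Pictures are saved under pics/ and viewed, and the job is handed in when it is done.

```bash
ls; mkdir -p pics; python3 - <<'E'
from cell import arm
import cv2,numpy as np
s=arm.observe();print(s)
for n in("scene","top","wrist"):
    im,d=arm.get_image(n);cv2.imwrite(f"pics/{n}0.png",im[:,:,::-1]);np.save(f"pics/{n}0_d.npy",d)
    print(n,arm.camera_params(n))
    for l in("stage","stage_bar","carrier_post"):
        print(l,[(round(r['conf'],2),np.round(r['rect'])) for r in arm.look_for(n,l)])
print(arm.hold_point_z)
E
```

```text
pics
{'clock': 0.0, 'joints': array([-1.38159652,  0.43525597,  0.0249556 ,  1.57411168, -0.01161502,
        1.13397958, -0.07513573]), 'dq': array([-0.001159  ,  0.00018255,  0.00022937,  0.00058979,  0.00114427,
       -0.00028782, -0.00045958]), 'joint_efforts': array([ 1.08860909e-04, -6.67864394e+01,  9.85373519e-01, -3.14445877e+01,
       -6.03921711e-02,  4.33522963e-02,  1.81275191e-04]), 'position': array([0.17968102, 0.59803109, 0.19941866]), 'ee_rot': array([-4.56867293e-01, -3.10808400e+00,  2.52245391e-03]), 'force': array([ 0.76694773,  0.82859937, -0.05897277]), 'ft_torque': array([ 0.01316082,  0.03650089, -0.01353562]), 'width': 1.001814090945008}
scene {'fovy': 45.85959433105865, 'cx': 320.9524032097106, 'cy': 193.35965827066687, 'k1': -0.09449169269680298, 'rvec': array([ 1.10288113,  2.58661644, -0.75074142]), 'tvec': array([ 0.41339306, -0.37298301,  1.11173575])}
stage [(0.61, array([420., 209.,  91.,  81.]))]
stage_bar [(0.79, array([418., 209.,  88.,  81.]))]
carrier_post [(0.88, array([278., 262.,  33.,  39.])), (0.74, array([346., 181.,  40.,  35.])), (0.5
[... 302 characters left out ...]
]
stage_bar [(0.89, array([232., 260.,  93.,  97.]))]
carrier_post [(0.93, array([396., 253.,  31.,  31.])), (0.81, array([304., 224.,  39.,  23.])), (0.59, array([299., 132.,  14.,  35.]))]
wrist {'fovy': 69.00924913982989, 'cx': 317.09302667982126, 'cy': 199.7384395375349, 'k1': -0.023757836002964588, 'mount': array([[ 7.63452916e-04, -9.61645040e-01, -2.74295888e-01,
         7.37020340e-02],
       [ 9.99999055e-01,  1.04770518e-03, -8.89799323e-04,
        -9.33667341e-06],
       [ 1.14305233e-03, -2.74294950e-01,  9.61644931e-01,
        -1.83383889e-01],
       [ 0.00000000e+00,  0.00000000e+00,  0.00000000e+00,
         1.00000000e+00]])}
stage []
stage_bar []
carrier_post []
0.0188
```

View pics/scene0.png

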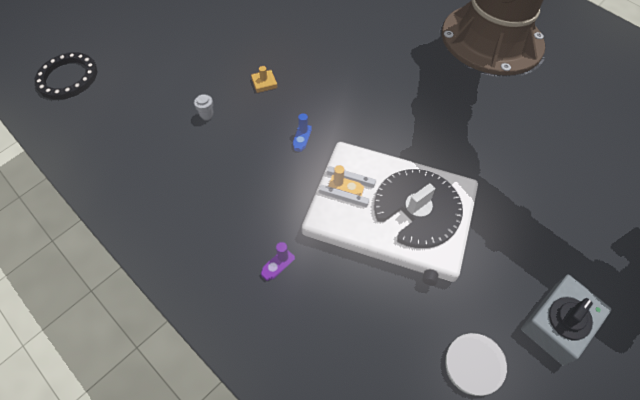

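View pics/top0.png

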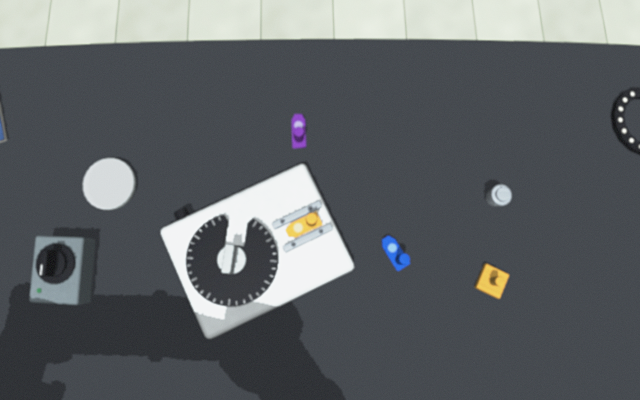

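```bash
python3 - <<'E'
import cv2
a=cv2.imread('pics/top0.png')[180:330,170:430];cv2.imwrite('pics/topc.png',cv2.resize(a,(780,450),interpolation=cv2.INTER_CUBIC))
E
```

```text
(no output)
```

View pics/topc.png

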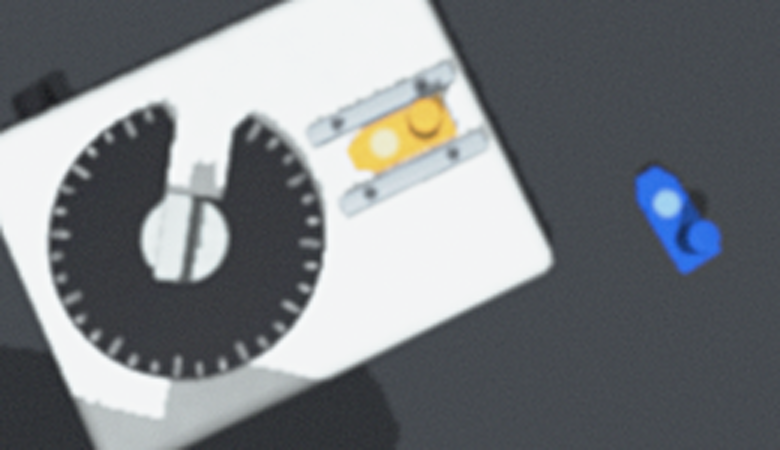

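Candidates for the carrier in the top picture are the brass key between the rails (304,224), purple (299,131), blue (396,253) and a square brass block off the stand (493,281). I choose the one in the rails, because it is brass and its nose points at the stage. The close crop confirms this. The keyway opens at about (237,225), and the bar is at (232,260).

```bash
cat > h.py <<'E'
import numpy as np,cv2
from scipy.spatial.transform import Rotation as R
from scipy.optimize import least_squares
from cell import arm
def rays(p):
    f=200/np.tan(np.radians(p['fovy'])/2)
    K=np.array([[f,0,p['cx']],[0,f,p['cy']],[0,0,1.]])
    v,u=np.mgrid[0:400,0:640].astype(float)
    q=cv2.undistortPoints(np.stack([u.ravel(),v.ravel()],1)[:,None],K,np.array([p['k1'],0,0,0]))[:,0]
    return np.c_[q,np.ones(len(q))].reshape(400,640,3)
def T(p,s=None):  # cam->world
    if 'mount' in p:
        M=np.eye(4);M[:3,:3]=R.from_rotvec(s['ee_rot']).as_matrix();M[:3,3]=s['position'];return M@p['mount']
    Rm=R.from_rotvec(p['rvec']).as_matrix();M=np.eye(4);M[:3,:3]=Rm.T;M[:3,3]=-Rm.T@p['tvec'];return M
def cloud(p,d,s=None):
    M=T(p,s);return (rays(p)*d[...,None])@M[:3,:3].T+M[:3,3]
def atz(p,z,s=None):
    M=T(p,s);r=rays(p)@M[:3,:3].T;o=M[:3,3];return o+r*((z-o[2])/r[...,2])[...,None]
def project(p,X,s=None):
    M=np.linalg.inv(T(p,s));c=np.atleast_2d(X)@M[:3,:3].T+M[:3,3]
    x=c[:,:2]/c[:,2:];x=x*(1+p['k1']*(x**2).sum(1,keepdims=True));f=200/np.tan(np.radians(p['fovy'])/2)
    return x*f+[p['cx'],p['cy']]
E
python3 - <<'E'
from h import *
for n in("top","scene"):
    p=arm.camera_params(n);im=cv2.imread(f'pics/{n}0.png');d=np.load(f'pics/{n}0_d.npy')
    hsv=cv2.cvtColor(im,cv2.COLOR_BGR2HSV);W=cloud(p,d)
    # disc: dark pixels at height ~0.054
    rc=(232,258) if n=="top" else (420,209)
    v,u=np.mgrid[0:400,0:640]
    near=np.hypot(u-rc[0],v-rc[1])<60
    m=near&(abs(W[...,2]-.054)<.006)&(hsv[...,2]<110)
    P=atz(p,.054)[m][:,:2]
    c=(P.max(0)+P.min(0))/2
    for _ in range(10):
        r=P-c;a=np.arctan2(r[:,1],r[:,0]);rr=np.hypot(*r.T)
        b=np.digitize(a,np.linspace(-np.pi,np.pi,73));E=np.array([r[b==k][rr[b==k].argmax()] for k in range(1,73) if (b==k).any() and rr[b==k].max()>.068])+c
        s=least_squares(lambda x:np.hypot(E[:,0]-x[0],E[:,1]-x[1])-x[2],[*c,.075],loss='soft_l1',f_scale=.001);c=s.x[:2]
    print(n,'disc',s.x,len(E),'zmed',np.median(W[m][:,2]))
    r=P-c;rr=np.hypot(*r.T);sel=(rr>.045)&(rr<.066)
    A=np.degrees(np.arctan2(r[sel,1],r[sel,0]));h=np.histogram(A,np.arange(-180,181,3))[0]
    print('hist',[(int(x),int(y)) for x,y in zip(np.arange(-180,180,3),h) if y<max(h)*.5])
    # bar top
    mb=near&(W[...,2]>.085);print('bar top n',mb.sum(),W[mb].mean(0),np.percentile(W[mb][:,2],[50,95]))
    Q=W[mb][:,:2];ev,V=np.linalg.eigh(np.cov(Q.T));print('bar dir',np.degrees(np.arctan2(*V[::-1,1])),np.sqrt(ev*12))
    # brass
    g=(304,224) if n=="top" else (346,183)
    br=(np.hypot(u-g[0],v-g[1])<28)&(hsv[...,0]>8)&(hsv[...,0]<35)&(hsv[...,1]>110)
    B=W[br];print('brass z',np.percentile(B[:,2],[2,20,50,80,98]))
    t=B[B[:,2]>np.percentile(B[:,2],98)-.006];print('post top',t.mean(0),len(t),(t.max(0)+t.min(0))/2)
    k=B[B[:,2]<np.percentile(B[:,2],98)-.025];ev,V=np.linalg.eigh(np.cov(k[:,:2].T));print('key',k.mean(0),np.degrees(np.arctan2(*V[::-1,1])))
E
```

```text
top disc [0.53463637 0.16411569 0.07305188] 66 zmed 0.05503212243052724
hist [(-27, 8), (-24, 0), (-21, 0), (-18, 0), (-15, 0), (-12, 0), (-9, 0), (-6, 0), (-3, 0), (0, 0), (3, 0), (6, 10)]
bar top n 341 [0.52972623 0.14555267 0.20485389] [0.09498904 0.81900861]
bar dir 76.01257044648011 [0.0406057  0.15301684]
brass z [0.04931093 0.05207839 0.05378027 0.09209456 0.09454385]
post top [0.5924982  0.03532584 0.10729639] 101 [0.55367907 0.03614777 0.45451746]
key [0.58595392 0.04929726 0.05322732] 107.74972291611589
scene disc [0.53741901 0.16670194 0.0741775 ] 67 zmed 0.052503154410061925
hist [(-168, 10), (-75, 9), (-69, 2), (-66, 4), (-63, 2), (-60, 0), (-57, 1), (-54, 0), (-51, 0), (-48, 0), (-45, 0), (-42, 0), (-39, 0), (-36, 0), (-33, 2), (-30, 5), (-27, 8), (-24, 2), (-21, 0), (-18, 0), (-15, 0), (-12, 0), (-9, 0), (-6, 0), (-3, 0), (0, 0), (3, 0), (6, 4)]
bar top n 270 [0.59379679 0.18814759 0.17930293] [0.09248085 0.73062529]
bar dir -159.15296232914326 [0.02447061 0.53182961]
brass z [0.04852582 0.04956882 0.05085988 0.05260613 0.09148499]
post top [0.59122544 0.03812302 0.09052584] 11 [0.59203151 0.03824688 0.09070046]
key [0.58369864 0.05933336 0.0506994 ] 109.9448325755049
```

```bash
python3 -m pendant '[[[-0.024,-0.017,0],[0,0,0],0.05],[[-0.024,-0.017,0],[0,0,0],0.05],[[-0.024,-0.017,0],[0,0,0],0.05],[[-0.024,-0.017,0],[0,0,0],0.05],[[-0.024,-0.017,0],[0,0,0],0.05],[[-0.024,-0.017,0],[0,0,0],0.05],[[-0.024,-0.017,0],[0,0,0],0.05],[[-0.024,-0.017,0],[0,0,0],0.05],[[-0.024,-0.017,0],[0,0,0],0.05],[[-0.024,-0.017,0],[0,0,0],0.05]]' 40
python3 -m pendant '[[[-0.024,-0.017,0],[0,0,0],0.05],[[-0.024,-0.017,0],[0,0,0],0.05],[[-0.024,-0.017,0],[0,0,0],0.05],[[-0.024,-0.017,0],[0,0,0],0.05],[[-0.024,-0.017,0],[0,0,0],0.05],[[-0.024,-0.017,0],[0,0,0],0.05],[[-0.024,-0.017,0],[0,0,0],0.05],[[-0.024,-0.017,0],[0,0,-7],0.05],[[0,0,0],[0,0,0],0.05],[[0,0,0],[0,0,0],0.05]]' 40
python3 - <<'E'
from h import *
s=arm.observe();im,d=arm.get_image("wrist");cv2.imwrite("pics/w1.png",im[:,:,::-1]);np.savez("pics/w1.npz",d=d,pos=s['position'],rot=s['ee_rot'])
im,d=arm.get_image("top");cv2.imwrite("pics/t1.png",im[:,:,::-1]);np.save("pics/t1_d.npy",d)
s=arm.observe();print(s['position'],s['ee_rot'],s['joints'],R.from_rotvec(s['ee_rot']).as_matrix())
E
```

```text
clock: 1.85
position: [0.3613, 0.366, 0.2004]
ee_rot: [0.457, 3.108, 0.001]
force: [0.6, -0.3, 0.1]
width: 0.543
clock: 3.1
position: [0.5052, 0.1817, 0.2002]
ee_rot: [-0.268, -3.13, -0.001]
force: [-0.1, 0.7, 0.2]
width: 0.548
[0.50491021 0.18224226 0.20022551] [-2.65133691e-01 -3.13005792e+00 -6.49320754e-04] [-0.61137582  0.29022483  0.21255144  1.80170367 -0.06996992  1.05698726
  1.02876275] [[-9.85752072e-01  1.68204544e-01 -2.89514832e-04]
 [ 1.68204409e-01  9.85752040e-01  4.39417285e-04]
 [ 3.59301820e-04  3.84458828e-04 -9.99999862e-01]]
```

View pics/w1.png

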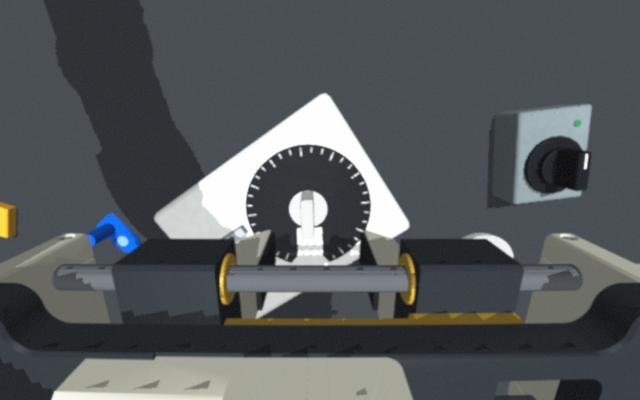

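The wrist view shows the stage centred at about (308,205). The bar runs up to (306,195) with the keyway downward, and the rails are mostly hidden by the fingers.

```bash
python3 - <<'E'
from h import *
z=np.load('pics/w1.npz');s={'position':z['pos'],'ee_rot':z['rot']};p=arm.camera_params('wrist')
im=cv2.imread('pics/w1.png');W=cloud(p,z['d'],s);v,u=np.mgrid[0:400,0:640];g=cv2.cvtColor(im,cv2.COLOR_BGR2GRAY)
near=(np.hypot(u-308,v-205)<70)&(v<262)
A54=atz(p,.054,s)
m=near&(abs(W[...,2]-.054)<.008)&(g<100)
P=A54[m][:,:2];c=np.array([.53,.165])
for _ in range(10):
    r=P-c;rr=np.hypot(*r.T);b=np.digitize(np.arctan2(r[:,1],r[:,0]),np.linspace(-np.pi,np.pi,73))
    E=np.array([r[b==k][rr[b==k].argmax()] for k in range(1,73) if (b==k).any() and rr[b==k].max()>.066])+c
    q=least_squares(lambda x:np.hypot(E[:,0]-x[0],E[:,1]-x[1])-x[2],[*c,.075],loss='soft_l1',f_scale=.001);c=q.x[:2]
print('disc',q.x,len(E),np.median(W[m][:,2]))
mb=near&(W[...,2]>.088)&(W[...,2]<.1);Q=W[mb];ev,V=np.linalg.eigh(np.cov(Q[:,:2].T))
print('bar',Q.mean(0),len(Q),np.degrees(np.arctan2(*V[::-1,1])),np.sqrt(ev*12))
r_=cv2.minAreaRect(Q[:,:2].astype(np.float32)*1000);print(r_)
# top
for n in ('top0','scene0'):
    p=arm.camera_params(n[:-1]);im=cv2.imread(f'pics/{n}.png');d=np.load(f'pics/{n}_d.npy');W=cloud(p,d)
    box=(np.hypot(W[...,0]-.536,W[...,1]-.165)<.05)&(W[...,2]>.086)&(W[...,2]<.1);Q=W[box]
    ev,V=np.linalg.eigh(np.cov(Q[:,:2].T));print(n,'bar',Q.mean(0),len(Q),np.degrees(np.arctan2(*V[::-1,1])),np.sqrt(ev*12))
    print(cv2.minAreaRect(Q[:,:2].astype(np.float32)*1000))
    box=(np.hypot(W[...,0]-.592,W[...,1]-.037)<.03)&(W[...,2]>.086)&(W[...,2]<.1);Q=W[box]
    print('post',Q.mean(0),cv2.minEnclosingCircle(Q[:,:2].astype(np.float32)*1000),len(Q))
    # base plate
    base=(abs(W[...,2]-.04)<.005);print('base z',np.median(W[...,2][base]))
    hsv=cv2.cvtColor(im,cv2.COLOR_BGR2HSV)
    wh=((W[...,2]>.03)&(W[...,2]<.06)&(np.hypot(W[...,0]-.55,W[...,1]-.13)<.25)).astype(np.uint8)
    print('stand',cv2.minAreaRect((W[wh>0][:,:2]*1000).astype(np.float32)))
E
```

```text
disc [0.53330573 0.16554366 0.07302732] 62 0.0527030068450734
bar [0.53264924 0.16610502 0.09239895] 520 171.87729261124463 [0.01392012 0.04433269]
((533.81787109375, 165.8014373779297), (14.024663925170898, 44.25299835205078), 82.03662872314453)
top0 bar [0.53413575 0.16372017 0.09444155] 286 171.79981567014963 [0.01479839 0.04430495]
((534.40771484375, 164.34332275390625), (14.515093803405762, 44.401329040527344), 81.10275268554688)
post [0.59426603 0.03525699 0.09285509] ((594.522216796875, 35.31955337524414), 8.62398624420166) 101
base z 0.04085284740816769
stand ((552.7117919921875, 97.82157897949219), (292.2519226074219, 343.59991455078125), 33.682796478271484)
scene0 bar [0.53694635 0.16617992 0.09197838] 225 171.27627385014472 [0.01440713 0.04590581]
((534.9683227539062, 165.7976837158203), (14.316678047180176, 46.32622146606445), 81.45836639404297)
post [0.59628913 0.03620056 0.09027611] ((595.7034912109375, 34.800289154052734), 9.536455154418945) 84
base z 0.038613581399764896
stand ((553.1233520507812, 99.13059997558594), (292.4295959472656, 342.3504638671875), 34.10428237915039)
```

```bash
python3 - <<'E'
from h import *
for n,ctr in (('top0',(304,224)),('scene0',(348,187))):
    p=arm.camera_params(n[:-1]);im=cv2.imread(f'pics/{n}.png');g=cv2.cvtColor(im,cv2.COLOR_BGR2GRAY)
    # rails: rectify plane z=.054 at 0.5mm/px, origin (.48,-.02)
    w=1/2000; X,Y=np.meshgrid(np.arange(.53,.66,w),np.arange(.0,.13,w))
    uv=project(p,np.stack([X.ravel(),Y.ravel(),0*X.ravel()+.054],1)).astype(np.float32).reshape(*X.shape,2)
    r=cv2.remap(im,uv[...,0],uv[...,1],cv2.INTER_CUBIC);cv2.imwrite(f'pics/rect_{n}.png',cv2.resize(r,None,fx=2,fy=2))
    # stand edge fit: bench/white boundary
    hsv=cv2.cvtColor(im,cv2.COLOR_BGR2HSV)
    d=np.load(f'pics/{n}_d.npy');W=cloud(p,d)
    m=((W[...,2]>.02)&(W[...,2]<.06)&(np.hypot(W[...,0]-.55,W[...,1]-.13)<.19)).astype(np.uint8)
    m=cv2.morphologyEx(m,cv2.MORPH_OPEN,np.ones((5,5)))
    c=max(cv2.findContours(m,cv2.RETR_EXTERNAL,cv2.CHAIN_APPROX_NONE)[0],key=cv2.contourArea)[:,0]
    A=atz(p,.04)[c[:,1],c[:,0]][:,:2];print(n,cv2.minAreaRect((A*1000).astype(np.float32)))
E
python3 -c "
import cv2,numpy as np
a=cv2.imread('pics/rect_top0.png');b=cv2.imread('pics/rect_scene0.png');print(a.shape)
cv2.imwrite('pics/rect.png',cv2.resize(np.hstack([a,b]),(800,400)))"
```

```text
top0 ((558.641357421875, 129.29478454589844), (215.5980224609375, 267.9203186035156), 24.36534309387207)
scene0 ((565.7113037109375, 133.1300048828125), (220.5363006591797, 267.2055969238281), 24.25581932067871)
(520, 520, 3)
```

View pics/rect.png

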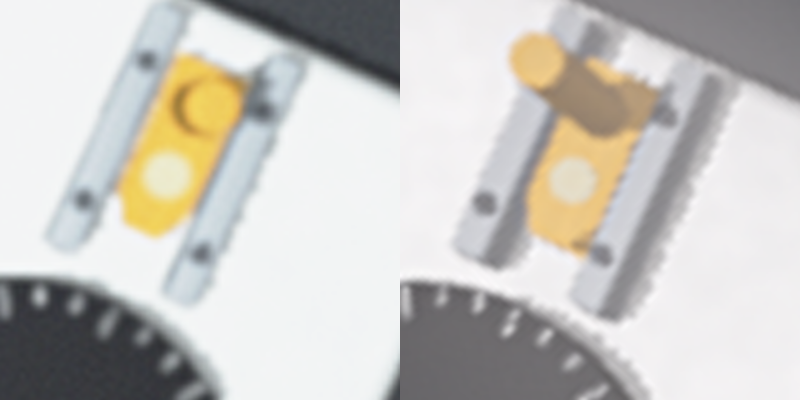

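Axis is about (0.534, 0.165), the bar normal is at 81.8°, and the guide runs at −65.7°, so the stage needs about a −57.4° turn. I'll descend on the bar.

```bash
python3 -m pendant '[[[-0.016,-0.006,0],[0,0,-1.5],0.05],[[-0.016,-0.006,0.02],[0,0,0],0.05],[[0,0,0.025],[0,0,0],0.05],[[0,0,0.025],[0,0,0],0.05],[[0,0,0.025],[0,0,0],0.05],[[0,0,0.02],[0,0,0],0.05],[[0,0,0],[0,0,0],0.05],[[0,0,0],[0,0,0],0.05]]' 40
python3 - <<'E'
from h import *
for i in range(1):
    s=arm.observe();im,d=arm.get_image("wrist");cv2.imwrite("pics/w2.png",im[:,:,::-1])
    print(s['position'],R.from_rotvec(s['ee_rot']).as_matrix()[:2,:2])
E
```

```text
clock: 4.2
position: [0.5355, 0.1651, 0.086]
ee_rot: [0.224, 3.133, 0.001]
force: [0.3, -0.4, 0.4]
width: 0.547
[0.53549844 0.16506495 0.08598664] [[-0.9897997   0.14246386]
 [ 0.14246426  0.98979983]]
```

View pics/w2.png

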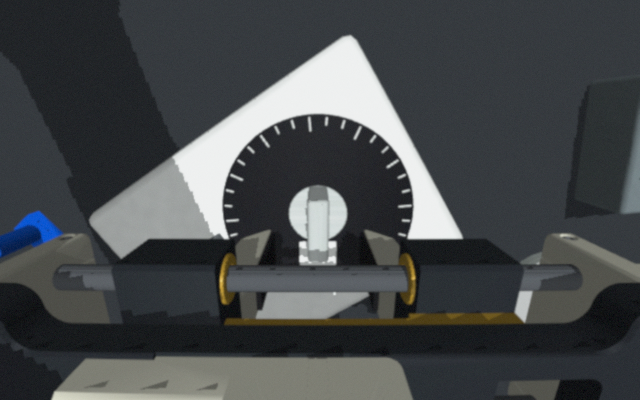

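The bar at (318,225) sits centred between the fingers. Next I descend the last 26 mm and close.

```bash
python3 -m pendant '[[[0.001,0,0.013],[0,0,0],0.05],[[0,0,0.013],[0,0,0],0.05],[[0,0,0],[0,0,0],0.05],[[0,0,0],[0,0,0],0.0],[[0,0,0],[0,0,0],0.0],[[0,0,0],[0,0,0],0.0],[[0,0,0],[0,0,0],0.0],[[0,0,0],[0,0,0],0.0]]' 50
python3 - <<'E'
from h import *
s=arm.observe();M=R.from_rotvec(s['ee_rot']).as_matrix()
print(s['position'],s['width'],s['force'],np.degrees(np.arctan2(M[1,1],M[0,1])),s['joints'])
E
```

```text
clock: 5.25
position: [0.5345, 0.1656, 0.0594]
ee_rot: [0.224, 3.133, 0.002]
force: [1.0, 4.9, -0.2]
width: 0.14
[0.53454452 0.16563962 0.05944943] 0.13956530878454118 [ 1.02694769  4.93435823 -0.23705894] 81.8215469503522 [-0.53067875  0.48854472  0.18630198  1.90273491 -0.12773927  0.76037522
  1.15499202]
```

```bash
python3 -m pendant '[[[0,0,0],[0,0,7.2],0],[[0,0,0],[0,0,7.2],0],[[0,0,0],[0,0,7.2],0],[[0,0,0],[0,0,7.2],0],[[0,0,0],[0,0,7.2],0],[[0,0,0],[0,0,7.2],0],[[0,0,0],[0,0,7.2],0],[[0,0,0],[0,0,7.1],0],[[0,0,0],[0,0,0],0],[[0,0,0],[0,0,0],0]]' 50
python3 - <<'E'
from h import *
s=arm.observe();M=R.from_rotvec(s['ee_rot']).as_matrix()
print(s['position'],s['width'],s['force'],s['ft_torque'],np.degrees(np.arctan2(M[1,1],M[0,1])),s['joints'])
im,d=arm.get_image("top");cv2.imwrite("pics/t3.png",im[:,:,::-1]);np.save("pics/t3_d.npy",d)
im,d=arm.get_image("scene");cv2.imwrite("pics/s3.png",im[:,:,::-1])
cv2.imwrite('pics/t3c.png',cv2.resize(cv2.imread('pics/t3.png')[160:340,150:420],None,fx=2.8,fy=2.8))
cv2.imwrite('pics/s3c.png',cv2.resize(cv2.imread('pics/s3.png')[130:290,290:500],None,fx=3.5,fy=3.5))
E
```

```text
clock: 6.5
position: [0.5343, 0.1652, 0.0595]
ee_rot: [-1.7, -2.641, -0.001]
force: [0.4, 5.5, 1.9]
width: 0.143
[0.53431651 0.16524152 0.05945021] 0.14298833905719885 [0.41922333 5.54791685 1.88758068] [ 0.90458511  0.15672184 -0.11183692] 24.454399781902413 [-0.72534753  0.51570104  0.46283265  1.9194698  -0.32008751  0.77820864
  0.34271705]
```

View pics/t3c.png

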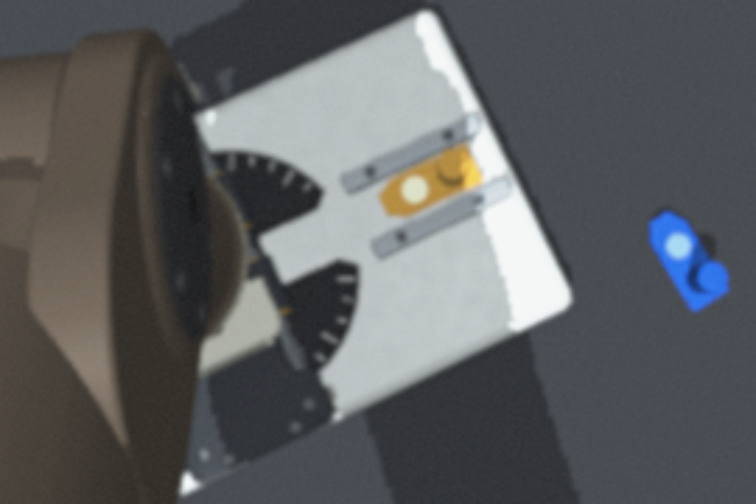

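View pics/s3c.png

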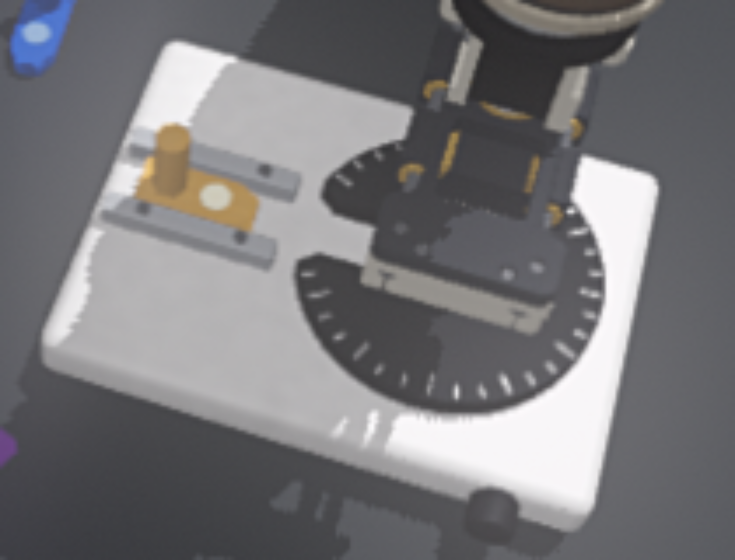

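```bash
cat > rectg.py <<'E'
from h import *
def rg(src,cam,out,ax=(.5343,.1648),ang=-65.7,z=.054):
    p=arm.camera_params(cam);im=cv2.imread(src);a=np.radians(ang);o=np.array([np.cos(a),np.sin(a)]);n=np.array([-o[1],o[0]])
    S,L=np.meshgrid(np.arange(-.02,.18,.00025),np.arange(.04,-.04,-.00025))
    X=np.stack([ax[0]+S*o[0]+L*n[0],ax[1]+S*o[1]+L*n[1],0*S+z],-1)
    uv=project(p,X.reshape(-1,3)).astype(np.float32).reshape(*S.shape,2)
    r=cv2.remap(im,uv[...,0],uv[...,1],cv2.INTER_CUBIC)
    g=cv2.GaussianBlur(cv2.cvtColor(r,cv2.COLOR_BGR2GRAY),(9,1),0).astype(float)
    for s in (.045,.05,.055,.06,.064,.1,.11,.12):
        c=g[:,int((s+.02)/.00025)];G=np.gradient(cv2.GaussianBlur(c[:,None],(1,9),0)[:,0]);i=np.argsort(-abs(G))
        pk=[]
        for k in i:
            if all(abs(k-q)>10 for q in pk): pk.append(k)
            if len(pk)==(2 if s<.08 else 4):break
        print(cam,s,[(round(40-k*.25,1),round(G[k])) for k in sorted(pk)])
    r[160]=(0,0,255);cv2.imwrite(out,r)
E
python3 -c "
from rectg import *
rg('pics/t3.png','top','pics/rt3.png');rg('pics/s3.png','scene','pics/rs3.png')
cv2.imwrite('pics/r3.png',np.vstack([cv2.imread('pics/rt3.png')[:290],cv2.imread('pics/rs3.png')[:290]]))"
```

```text
top 0.045 [(np.float64(15.0), 9), (np.float64(-17.0), -9)]
top 0.05 [(np.float64(15.8), 9), (np.float64(-16.5), -9)]
top 0.055 [(np.float64(15.5), 9), (np.float64(-16.8), -9)]
top 0.06 [(np.float64(15.0), 9), (np.float64(-17.0), -9)]
top 0.064 [(np.float64(16.5), 8), (np.float64(-19.2), -7)]
top 0.1 [(np.float64(24.8), -5), (np.float64(13.8), 5), (np.float64(-15.0), -5), (np.float64(-27.5), 5)]
top 0.11 [(np.float64(27.5), -3), (np.float64(14.2), 2), (np.float64(-11.0), 2), (np.float64(-27.5), 4)]
top 0.12 [(np.float64(8.5), 5), (np.float64(-6.5), -6), (np.float64(-11.5), 3), (np.float64(-28.0), 4)]
scene 0.045 [(np.float64(17.2), 12), (np.float64(-6.8), -9)]
scene 0.05 [(np.float64(17.2), 10), (np.float64(-5.8), -9)]
scene 0.055 [(np.float64(17.5), 10), (np.float64(-6.0), -9)]
scene 0.06 [(np.float64(17.2), 10), (np.float64(-6.2), -9)]
scene 0.064 [(np.float64(32.5), 10), (np.float64(29.8), -8)]
scene 0.1 [(np.float64(25.5), -5), (np.float64(18.0), 5), (np.float64(-16.2), -5), (np.float64(-24.0), 8)]
scene 0.11 [(np.float64(35.8), -5), (np.float64(29.2), 2), (np.float64(-12.8), 2), (np.float64(-25.0), 3)]
scene 0.12 [(np.float64(36.0), -5), (np.float64(10.8), 5), (np.float64(-4.0), -4), (np.float64(-25.0), 3)]
```

View pics/r3.png

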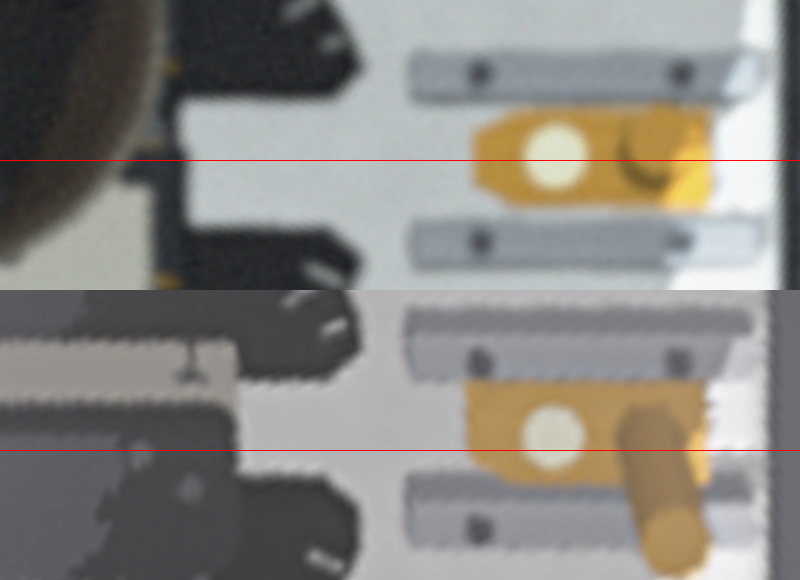

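The keyway edges (+15.4/−16.8 mm) and the rails' inner edges (+14/−15 mm) share a centre line within about 0.3 mm and are parallel, so the stage is lined up. I'll let go, lift and move over to the post.

```bash
python3 -m pendant '[[[0,0,0],[0,0,0],0.05],[[0,0,0],[0,0,0],0.05],[[0,0,0],[0,0,0],0.05],[[0,0,0],[0,0,0],0.05],[[0,0,-0.02],[0,0,0],0.05],[[0,0,-0.03],[0,0,0],0.05],[[0,0,-0.03],[0,0,0],0.05],[[-0.024,0,0],[0,0,0],0.05],[[-0.024,0,0],[0,0,0],0.05]]'
python3 -m pendant '[[[-0.024,0,0],[0,0,0],0.05],[[-0.024,0,0],[0,0,0],0.05],[[-0.024,0,0],[0,0,0],0.05],[[-0.023,0,0],[0,0,0],0.05],[[0,0,0],[0,0,0],0.05],[[0,0,0],[0,0,0],0.05]]'
python3 - <<'E'
from rectg import *
s=arm.observe();M=R.from_rotvec(s['ee_rot']).as_matrix()
print(s['position'],s['width'],s['force'],np.degrees(np.arctan2(M[1,1],M[0,1])))
im,d=arm.get_image("wrist");cv2.imwrite("pics/w4.png",im[:,:,::-1]);np.savez("pics/w4.npz",d=d,pos=s['position'],rot=s['ee_rot'])
im,d=arm.get_image("scene");cv2.imwrite("pics/s4.png",im[:,:,::-1])
im,d=arm.get_image("top");cv2.imwrite("pics/t4.png",im[:,:,::-1])
rg('pics/s4.png','scene','pics/rs4.png')
E
```

```text
clock: 7.72
position: [0.5543, 0.1206, 0.1397]
ee_rot: [1.703, 2.639, 0.001]
force: [0.3, -0.8, -0.8]
width: 0.54
clock: 8.48
position: [0.5926, 0.035, 0.139]
ee_rot: [-1.704, -2.639, -0.0]
force: [0.4, 1.0, 0.3]
width: 0.545
[0.59264529 0.03503398 0.13902673] 0.5447296165878642 [0.43297399 1.02090559 0.33415001] 24.3089042129967
scene 0.045 [(np.float64(17.5), 14), (np.float64(-6.2), -7)]
scene 0.05 [(np.float64(17.2), 12), (np.float64(-5.8), -7)]
scene 0.055 [(np.float64(17.5), 12), (np.float64(-6.0), -7)]
scene 0.06 [(np.float64(17.5), 11), (np.float64(-25.5), 8)]
scene 0.064 [(np.float64(32.5), 12), (np.float64(-27.2), 11)]
scene 0.1 [(np.float64(28.8), 7), (np.float64(25.5), -7), (np.float64(11.2), 5), (np.float64(-24.2), 7)]
scene 0.11 [(np.float64(39.2), -4), (np.float64(35.8), -4), (np.float64(28.8), 6), (np.float64(3.8), -4)]
scene 0.12 [(np.float64(28.5), 6), (np.float64(13.8), -4), (np.float64(10.0), 4), (np.float64(-4.2), -4)]
```

View pics/w4.png

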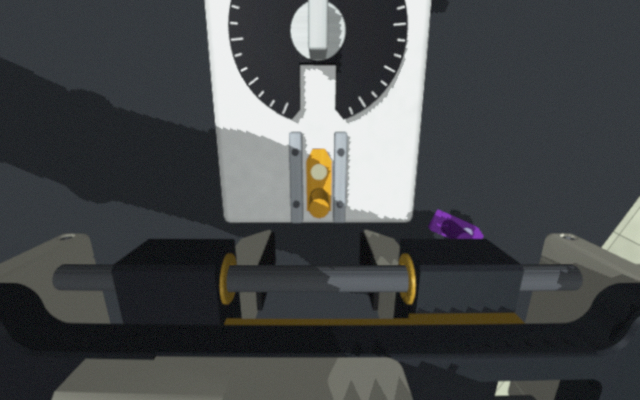

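View pics/s4.png

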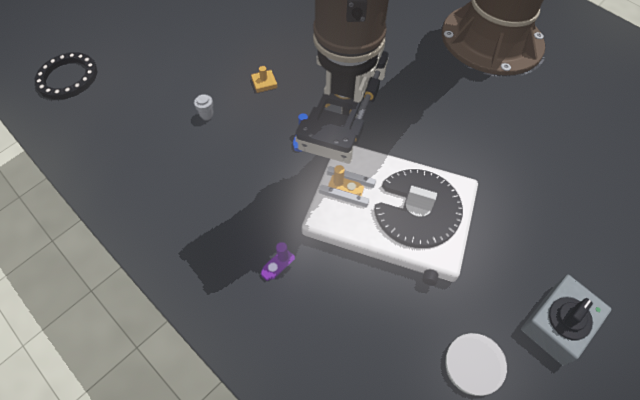

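In the wrist view the keyway (301–336, centre 318), the rails (centre 318) and the bar (317) lie on one line. The post is at (319,205).

```bash
python3 - <<'E'
from h import *
z=np.load('pics/w4.npz');s={'position':z['pos'],'ee_rot':z['rot']};p=arm.camera_params('wrist');W=cloud(p,z['d'],s)
M=R.from_rotvec(z['rot']).as_matrix()
L=(W-z['pos'])@M   # tool coords
im=cv2.imread('pics/w4.png');v,u=np.mgrid[0:400,0:640]
b=(abs(u-319)<25)&(v>145)&(v<225)&(W[...,2]>.08)&(W[...,2]<.1);print('post tool',L[b].mean(0),W[b].mean(0),b.sum())
b=(abs(u-318)<30)&(v<70)&(W[...,2]>.085)&(W[...,2]<.1);Q=L[b];print('bar tool',Q.mean(0),Q.min(0),Q.max(0));print(cv2.minAreaRect((Q[:,:2]*1000).astype(np.float32)))
def edges(zw,row):
    t=(z['pos'][2]-zw); A=(atz(p,zw,s)-z['pos'])@M
    g=cv2.GaussianBlur(cv2.cvtColor(im,cv2.COLOR_BGR2GRAY),(3,3),0).astype(float)[row]
    G=np.gradient(g);k=[i for i in range(285,352) if abs(G[i])>8 and abs(G[i])==abs(G[i-2:i+3]).max()]
    print(row,[(i,round(float(A[row,i,1])*1000,1),round(G[i])) for i in k], 'x',round(float(A[row,318,0]),3))
for r in (72,80,88,95,140,146,158,166): edges(.054,r)
E
```

```text
post tool [0.00154738 0.00165064 0.04917571] [0.59348438 0.0371489  0.08985161] 386
bar tool [0.13627811 0.00046653 0.04659629] [ 0.12067706 -0.0064562   0.04418282] [0.15292382 0.00733347 0.05410333]
((136.74977111816406, 0.37822437286376953), (13.520061492919922, 32.169673919677734), 89.23158264160156)
72 [(300, -14.7, 34), (304, -11.3, 24), (322, 4.1, -24), (335, 15.3, -38)] x 0.111
80 [(300, -14.8, 33), (304, -11.3, 22), (335, 15.4, -54)] x 0.104
88 [(300, -14.9, 36), (304, -11.4, 24), (335, 15.5, -60)] x 0.098
95 [(300, -15.0, 36), (304, -11.5, 24), (335, 15.6, -59)] x 0.092
140 [(288, -26.4, -18), (300, -15.5, -20), (306, -10.1, 24), (333, 14.4, -26), (345, 25.3, -11), (349, 28.9, 24)] x 0.053
146 [(287, -27.5, -12), (288, -26.6, -12), (291, -23.8, 13), (300, -15.6, -19), (306, -10.1, 24), (333, 14.5, -25), (345, 25.5, -12), (349, 29.1, 26)] x 0.048
158 [(288, -26.8, -16), (302, -13.9, 18), (307, -9.3, -14), (311, -5.6, 11), (333, 14.7, -16), (336, 17.4, 8), (345, 25.7, -15), (348, 28.5, 26)] x 0.037
166 [(288, -27.0, -14), (289, -26.1, -14), (302, -14.0, 17), (306, -10.3, -14), (312, -4.7, 16), (313, -3.8, 16), (332, 13.9, -14), (335, 16.6, 18), (345, 25.9, -12), (349, 29.7, 24)] x 0.03
```

```bash
python3 -m pendant '[[[0.0,0.001,0.02],[0,0,0],0.05],[[0,0,0.025],[0,0,0],0.05],[[0,0,0.02],[0,0,0],0.05],[[0,0,0.015],[0,0,0],0.05],[[0,0,0],[0,0,0],0.05],[[0,0,0],[0,0,0],0.0],[[0,0,0],[0,0,0],0.0],[[0,0,0],[0,0,0],0.0],[[0,0,0],[0,0,0],0.0]]' 25
python3 - <<'E'
from h import *
s=arm.observe();M=R.from_rotvec(s['ee_rot']).as_matrix()
print(s['position'],s['width'],s['force'],np.degrees(np.arctan2(M[1,1],M[0,1])))
im,d=arm.get_image("wrist");cv2.imwrite("pics/w5.png",im[:,:,::-1])
E
```

```text
clock: 9.75
position: [0.5942, 0.0346, 0.0596]
ee_rot: [1.704, 2.639, 0.001]
force: [-0.2, 0.2, 0.8]
width: 0.177
[0.59421297 0.03464348 0.05956736] 0.17691624267816533 [-0.24182055  0.24544941  0.84302538] 24.280581949403466
```

View pics/w5.png

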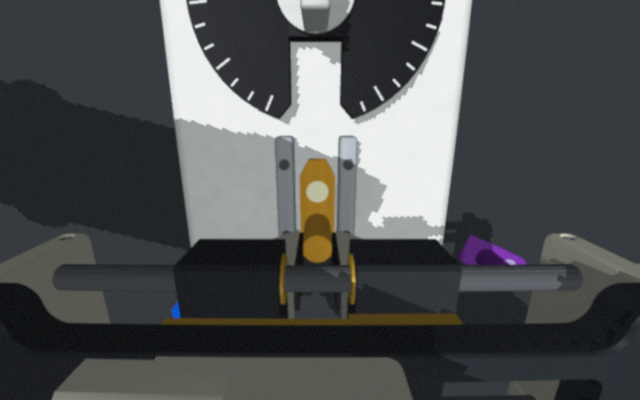

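The post is held and centred, with the key at x=317 and the keyway centre at 316. Next I slide it slowly.

```bash
python3 -m pendant '[[[0.008,0,0],[0,0,0],0],[[0.008,0,0],[0,0,0],0],[[0.008,0,0],[0,0,0],0],[[0.008,-0.0003,0],[0,0,0],0],[[0.008,-0.0003,0],[0,0,0],0],[[0.008,0,0],[0,0,0],0],[[0.008,0,0],[0,0,0],0],[[0.006,0,0],[0,0,0],0],[[0,0,0],[0,0,0],0]]'
python3 - <<'E'
from h import *
s=arm.observe();M=R.from_rotvec(s['ee_rot']).as_matrix()
print(s['position'],s['width'],s['force']@M,np.degrees(np.arctan2(M[1,1],M[0,1])),(s['position']-[.5942,.0346,.0596])@M)
im,d=arm.get_image("wrist");cv2.imwrite("pics/w6.png",im[:,:,::-1])
E
```

```text
clock: 10.92
position: [0.5677, 0.092, 0.0595]
ee_rot: [-1.703, -2.64, -0.001]
force: [0.3, -1.3, 6.6]
width: 0.177
[0.56772708 0.0919889  0.05950784] 0.17655313098641728 [-1.26885691 -0.26182108 -6.60854627] 24.329712503100115 [ 0.06319862 -0.00047842  0.00012591]
```

View pics/w6.png

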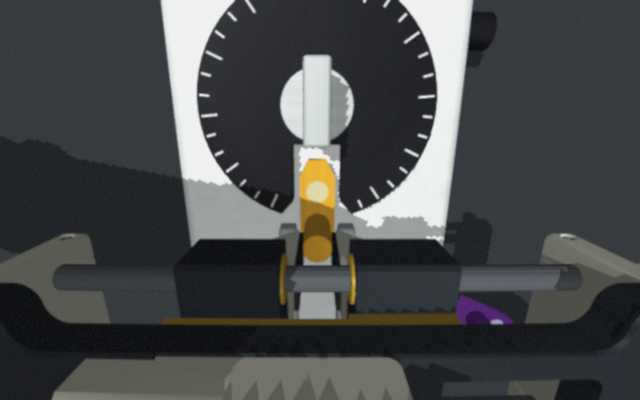

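The key is entering the keyway centred, with its nose at (317,160), the keyway end at (317,147) and about 11 mm still to go.

```bash
python3 -m pendant '[[[0.004,0,0],[0,0,0],0],[[0.003,0,0],[0,0,0],0],[[0.002,0,0],[0,0,0],0],[[0.001,0,0],[0,0,0],0],[[0,0,0],[0,0,0],0]]'
python3 - <<'E'
from h import *
s=arm.observe();M=R.from_rotvec(s['ee_rot']).as_matrix()
print(s['force']@M,(s['position']-[.5942,.0346,.0596])@M)
E
python3 -m pendant '[[[0.001,0,0],[0,0,0],0],[[0.001,0,0],[0,0,0],0],[[0,0,0],[0,0,0],0]]'
python3 - <<'E'
from h import *
s=arm.observe();M=R.from_rotvec(s['ee_rot']).as_matrix()
print(s['force']@M,(s['position']-[.5942,.0346,.0596])@M)
im,d=arm.get_image("wrist");cv2.imwrite("pics/w7.png",im[:,:,::-1])
im=cv2.imread("pics/w7.png")[60:280,200:440];cv2.imwrite("pics/w7c.png",cv2.resize(im,None,fx=2.5,fy=2.5))
E
```

```text
clock: 11.6
position: [0.5639, 0.1002, 0.0595]
ee_rot: [1.704, 2.639, 0.0]
force: [1.2, -3.1, 5.7]
width: 0.176
[-3.35890469 -0.17348542 -5.72758952] [ 7.22270739e-02 -6.34178291e-04  8.78251755e-05]
clock: 11.98
position: [0.5632, 0.1018, 0.0595]
ee_rot: [1.704, 2.638, 0.0]
force: [1.4, -2.6, 5.6]
width: 0.174
[-2.90603459  0.22635961 -5.61090794] [ 7.39927958e-02 -6.79687904e-04  7.81091108e-05]
```

View pics/w7c.png

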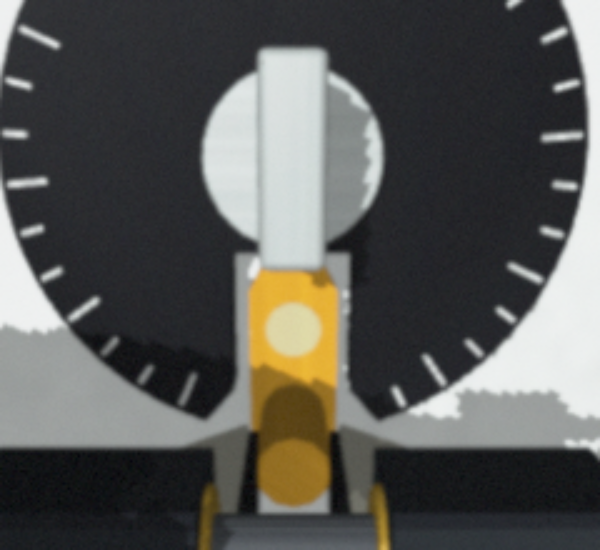

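```bash
python3 -m pendant '[[[0.001,0,0],[0,0,0],0],[[0.001,0,0],[0,0,0],0],[[0,0,0],[0,0,0],0]]'
python3 - <<'E'
from h import *
s=arm.observe();M=R.from_rotvec(s['ee_rot']).as_matrix()
print(s['force']@M,(s['position']-[.5942,.0346,.0596])@M)
E
python3 -m pendant '[[[0.001,0,0],[0,0,0],0],[[0,0,0],[0,0,0],0]]'
python3 - <<'E'
from h import *
s=arm.observe();M=R.from_rotvec(s['ee_rot']).as_matrix()
print(s['force']@M,(s['position']-[.5942,.0346,.0596])@M)
E
```

```text
clock: 12.4
position: [0.5631, 0.1022, 0.0598]
ee_rot: [1.705, 2.636, -0.0]
force: [2.3, -7.2, 6.6]
width: 0.175
[-7.53811867 -0.88592568 -6.54633895] [ 0.07438356 -0.00070583 -0.0003199 ]
clock: 12.65
position: [0.5631, 0.1024, 0.06]
ee_rot: [1.705, 2.634, -0.0]
force: [2.7, -9.9, 6.9]
width: 0.176
[-10.1352606   -1.61236228  -6.88580172] [ 0.07459798 -0.00062485 -0.00060065]
```

The carrier stopped at 74.5 mm against an expected 74.7 mm, with the force rising, so it is at the end. I'll give it one more small push, then release.

```bash
python3 -m pendant '[[[0.001,0,0],[0,0,0],0],[[0.001,0,0],[0,0,0],0],[[0,0,0],[0,0,0],0]]'
python3 - <<'E'
from h import *
s=arm.observe();M=R.from_rotvec(s['ee_rot']).as_matrix()
print(s['force']@M,(s['position']-[.5942,.0346,.0596])@M)
E
python3 -m pendant '[[[-0.002,0,0],[0,0,0],0],[[0,0,0],[0,0,0],0],[[0,0,0],[0,0,0],0.02],[[0,0,0],[0,0,0],0.045],[[0,0,0],[0,0,0],0.045],[[0,0,0],[0,0,0],0.045],[[0,0,0],[0,0,0],0.045]]'
python3 - <<'E'
from h import *
s=arm.observe();M=R.from_rotvec(s['ee_rot']).as_matrix()
print(s['force']@M,(s['position']-[.5942,.0346,.0596])@M,s['width'])
im,d=arm.get_image("wrist");cv2.imwrite("pics/w8.png",im[:,:,::-1])
im=cv2.imread("pics/w8.png")[60:280,200:440];cv2.imwrite("pics/w8c.png",cv2.resize(im,None,fx=2.5,fy=2.5))
E
```

```text
clock: 13.02
position: [0.563, 0.103, 0.0604]
ee_rot: [1.705, 2.632, -0.001]
force: [4.1, -12.4, 10.9]
width: 0.177
[-13.0770693   -1.26691378 -10.87113607] [ 0.07518259 -0.00048652 -0.001157  ]
clock: 13.9
position: [0.5616, 0.1047, 0.0591]
ee_rot: [-1.704, -2.639, 0.0]
force: [-0.6, -0.3, -0.9]
width: 0.491
[-0.0361122  -0.64771016  0.88662982] [ 0.0773111  -0.00088915  0.00048099] 0.4911651178140963
```

View pics/w8c.png

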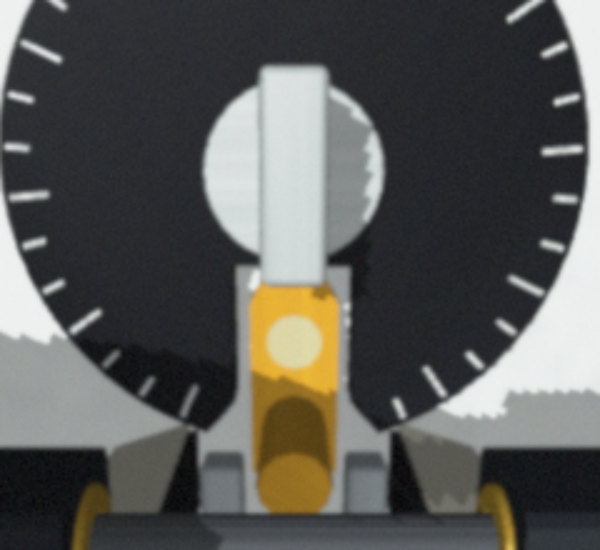

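Released. I'll lift straight up, back away so the cameras have a clear view, and check.

```bash
python3 -m pendant '[[[0,0,-0.02],[0,0,0],0.05],[[0,0,-0.03],[0,0,0],0.05],[[0,0,-0.03],[0,0,0],0.05],[[-0.03,0,-0.02],[0,0,0],0.05],[[-0.04,0,0],[0,0,0],0.05],[[-0.04,0,0],[0,0,0],0.05],[[0,0,0],[0,0,0],0.05],[[0,0,0],[0,0,0],0.05]]'
python3 - <<'E'
from rectg import *
s=arm.observe();M=R.from_rotvec(s['ee_rot']).as_matrix();print(s['position'],s['force'])
p=arm.camera_params('wrist')
im,d=arm.get_image("wrist");cv2.imwrite("pics/w9.png",im[:,:,::-1])
W=cloud(p,d,s);v,u=np.mgrid[0:400,0:640]
print([ (np.round(r['rect']),round(r['conf'],2)) for r in arm.look_for('wrist','carrier_post')])
im9,d9=arm.get_image("scene");cv2.imwrite("pics/s9.png",im9[:,:,::-1]);rg('pics/s9.png','scene','pics/rs9.png')
for nm,WW in (('wrist',W),('scene',cloud(arm.camera_params('scene'),d9))):
    o=np.array([.4115,-.9114]);ax=np.array([.5343,.1650])
    r=WW[...,:2]-ax;S=r@o;Lt=r@np.array([.9114,.4115])
    b=(abs(S-.069)<.02)&(abs(Lt)<.02)&(WW[...,2]>.085)&(WW[...,2]<.1);print(nm,'post s,l',S[b].mean(),Lt[b].mean(),b.sum())
    b=(abs(S)<.03)&(abs(Lt)<.02)&(WW[...,2]>.087)&(WW[...,2]<.1);Q=WW[b][:,:2];ev,V=np.linalg.eigh(np.cov(Q.T));print('bar ctr s,l',S[b].mean(),Lt[b].mean(),'dir',np.degrees(np.arctan2(*V[::-1,1])),np.sqrt(12*ev))
cv2.imwrite('pics/w9c.png',cv2.resize(cv2.imread('pics/w9.png')[0:240,190:450],None,fx=2.5,fy=2.5))
E
```

```text
clock: 14.95
position: [0.6067, 0.0047, 0.159]
ee_rot: [-1.704, -2.638, -0.0]
force: [0.4, 0.3, -0.3]
width: 0.546
[0.60669315 0.00470292 0.15897524] [ 0.4484309   0.26899334 -0.2785683 ]
[(array([319.,  64.,  28.,  74.]), 0.63), (array([451., 196.,  55.,  35.]), 0.62)]
scene 0.045 [(np.float64(16.5), 9), (np.float64(-9.5), -9)]
scene 0.05 [(np.float64(17.0), 9), (np.float64(-9.5), -9)]
scene 0.055 [(np.float64(16.8), 9), (np.float64(-9.5), -9)]
scene 0.06 [(np.float64(16.8), 9), (np.float64(-25.5), 8)]
scene 0.064 [(np.float64(32.5), 12), (np.float64(29.8), -10)]
scene 0.1 [(np.float64(28.8), 7), (np.float64(25.5), -7), (np.float64(18.0), 10), (np.float64(-23.8), 8)]
scene 0.11 [(np.float64(39.2), -4), (np.float64(35.8), -4), (np.float64(28.8), 6), (np.float64(-5.2), -4)]
scene 0.12 [(np.float64(39.0), -3), (np.float64(36.2), -4), (np.float64(28.5), 6), (np.float64(-5.0), -4)]
wrist post s,l 0.06921251539621452 0.0005003900895763771 415
bar ctr s,l 0.019678312940707866 -0.00025317056401087787 dir -157.7569165170329 [0.00557726 0.01311501]
scene post s,l 0.06942045183234505 0.0026426449336416765 95
bar ctr s,l -0.00020660915773305536 0.0024331535997856747 dir 113.608258737768 [0.01527466 0.04437286]
```

View pics/w9c.png

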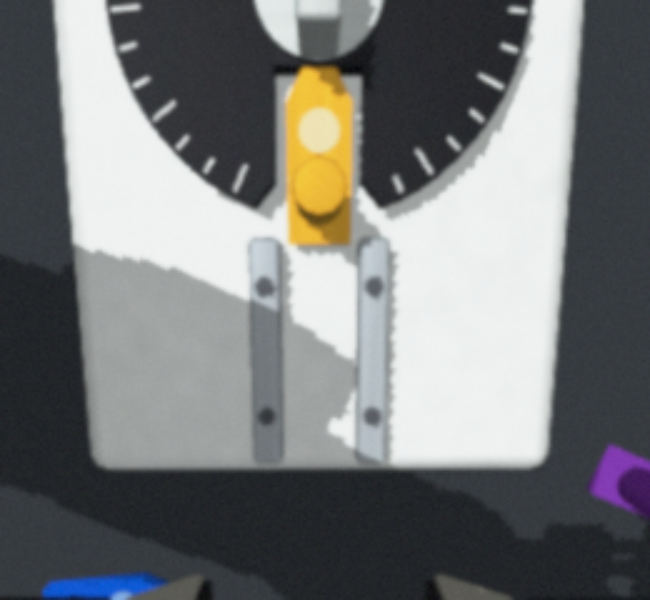

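View pics/rs9.png

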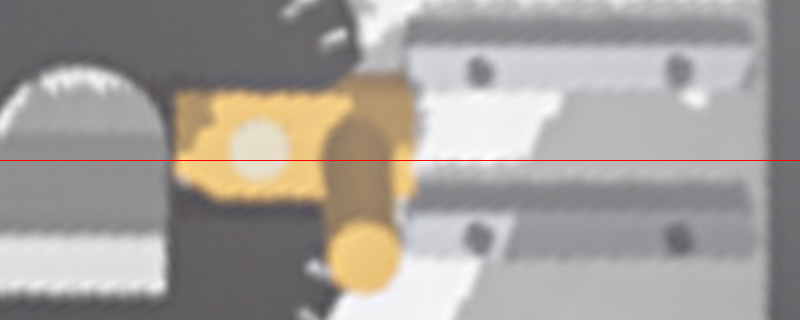

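```bash
python3 - <<'E'
from cell import arm
print(arm.sign_off())
E
```

```text
the job is handed in; nothing more can be done
None
```

I turned the stage by its bar about 57° clockwise until the keyway lined up with the guide. Then I slid the brass carrier by its post 74–75 mm into the keyway until it stopped against the end, with about 13 N on the wrist. I opened the gripper, backed off and handed in at about 15 s.

**Last checks:**
- **Position:** the post is 69.2 mm (wrist camera) and 69.4 mm (scene camera) from the stage's axis, against a nominal 69 mm.
- **Alignment:** in the wrist picture the keyway, post and rails share one centre line to within a pixel. The scene camera puts the bar at 113.6° and the guide at about 114.3°. That camera read about 0.5° low at the start, so the stage is probably within about 0.5°.
- **Disagreements:** the scene camera puts everything about 2 mm to one side, bar and post alike, which fits its calibration error. The wrist camera's final bar-angle fit is not usable because the bar was cut off in that picture.

While sliding, the wrist also read 6–11 N upwards. I did not find out why, and it went away on release.

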